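# Slide a returned tin through the one-way flap

## Task

Open the return pen's spring flap with one finger and, while that finger holds it open, push the small flat tin that stands in front of it through the gateway with the other finger, going far enough in that the flap can swing shut behind the tin; then back out and let it shut. The tin only slides upright along the worktop: do not lift it, do not shove the flap open with it and do not let the flap strike it. Leave everything else on the counter where it is.

Things in the scene. Friction and masses are not known exactly. Their poses are not given: they have to be found in the camera images.
- pen: Fixed return pen: low fenced rectangle of grey steel, no floor, roof or step, fences 40 mm tall, 6 mm thick. Origin: on the worktop in the middle of the gateway, in the plane of the shut flap. x: the way the tin goes in, y: left of that, z up. Left fence: inner face y = +60 mm, from x = -6 to 300 mm. End fence: inner face x = 294 mm. Hinge post 10 mm thick, 48 mm tall at x 0, y 61.5 mm
- rail_end (a point): Front end of the right-hand fence, on its inner face, 40 mm up: pen x = -190, y = -53 mm. This fence (inner face y = -53 mm) runs from here straight on to pen x = 300 mm, so before the gateway it is a smooth guide rail (tins slide along it easily). Its axes are the pen's. A tin against it has its centre at pen y = -25 mm, leaving room for a finger between tin and hinge
- flap (a joint): Angle of the aluminium flap across the gateway: 0 shut, grows as it swings into the pen (to pen +x), at most 1.52 rad. 105 mm wide (shut free edge at pen y = -50 mm), 4 mm thick, 5 to 47 mm above the worktop. A spring shuts it in under half a second: 0.09 N m when shut, 0.18 N m wide open. Pushed near the hinge, a short travel opens it wide
- flap_hinge (a point): The flap's upright hinge axis, 26 mm up, at pen x = 0, y = +55 mm (left side of the gateway). The flap sweeps a circle of 105 mm radius about it. Axes turn with the flap: shut, they are the pen's
- flap_edge (a point): Middle of the flap's free edge, 26 mm above the worktop; moves with the flap
- tin: The tin to be pushed: small flat steel tin with a pale paper label, 56 mm diameter, 38 mm tall, about 0.1 to 0.17 kg, standing on the worktop 80 to 130 mm in front of the flap, clear of the rail or nearly touching it. Origin: centre of its underside. Inside the pen along the right fence, it is clear of the flap's sweep once its centre is beyond pen x = 115 mm
- tin_in_pen: Bystander, loose: a tin already returned, same kind and size as the task's tin (56 mm across, 38 mm tall), standing in the pen's far end. Origin: centre of its underside
- wide_tin: Bystander, loose: flat wide tin, 84 mm across, 34 mm tall, on the hinge side of the pen. Origin: centre of its underside
- tall_can: Bystander, loose: tall can with a pale label, 73 mm across, 110 mm tall, on the rail side of the pen. Origin: centre of its underside
- jar: Bystander, loose: green glass jar, 66 mm across, 105 mm tall, on the rail side of the pen. Origin: centre of its underside
- carton: Bystander, loose: small cardboard carton 90 x 55 x 32 mm tall, beside the guide rail. Origin: centre of its underside
- terminal: Bystander, loose: black handheld stock terminal 150 x 75 x 16 mm lying on the worktop, on the hinge side of the pen. Origin: centre of its underside

How it is judged:
By the outcome, as a careful person would: the job done as asked, in the order asked, and still so for the second after the job is handed in, with the robot touching nothing.
It also fails if it takes over 51 s, if anything falls off the work surface, if the arm or the gripper's body presses on something with over 40 N, if the wrist force passes 120 N, or if a joint passes its speed limit or range.

## Robot

A 7-joint arm with a two-finger parallel gripper is mounted at the origin on the work surface. World frame = base frame: x ahead of the robot, y to its left, z up, the work surface at z = 0. Lengths are in m, angles in rad, forces in N, time in s.
With the tool pointing down it reaches from about 0.425 to 0.875 m from the base axis. Payload 8.4 kg.
Tool frame: the origin (TCP) lies between the finger pads; the fingertips stand 17 mm ahead of it and the grasp point (between the pads) lies 2 mm behind it; z points along the fingers, y is the line along which they close (so a half turn about z gives the same grasp; the last joint's range is limited). The gripper opens to 85 mm and grips with 20 to 120 N. Pads are 22 mm wide; open, the fingers measure 114 mm over their backs; the gripper's body (76 mm by 85 mm) begins 54 mm behind the grasp point. The pads swing forward as they close: fully open they stand 13 mm farther back than shut.
Start: joints at [-1.341, 0.333, 0.04, 1.465, -0.013, 1.343, -0.059], TCP at [0.21, 0.615, 0.248] pointing down, gripper open.
Joint ranges: [-2.58, 2.58], [-0.38, 2.09], [-1.3, 1.39], [0.25, 2.4], [-1.5, 4.64], [0.08, 2.09], [-2.65, 2.65]. Speed limits (rad/s): [2.22, 2.22, 2.79, 2.79, 3.14, 3.14, 3.14].

## Interface

Orientations are given as a unit quaternion [w, x, y, z].
In Python, from station import observe, imaging, bot gives the robot as it stands.
- The arm moves only by the tool carry_out, never from a script. Its argument "steps" is a list that holds one entry, the list of rows, each a list of 7 numbers: the opening in per cent of the stroke, from 0 (shut) to 100 (fully open), then the shift along the tool's x, y, z in mm, then the turn, a rotation vector about the tool's x, y, z in degrees. A call has 1 to 10 rows; each row shifts and turns the commanded pose from where the row before left it, along the tool's axes as they then stand; what a row does not reach is not made up. A row lasts 1/12 s, in which the tool goes at most 41.7 mm and 7.16 degrees, less where a joint would pass 70% of its speed; a pose out of reach is approached as far as the arm can. A call with a gripper value outside its range is refused whole. The fingers move at their own pace and stop on an object; "grip_force" is the grip in N (left out, the last holds). Time passes only in rows, so rows that do not move let the fingers close. It gives the time, the measured TCP pose, the force, the opening and the grip force at its end, in the units of the state.
- observe(): the state, without advancing time (a new reading comes with each control period).
- imaging.capture(name): name is "scene" or "side" or "wrist"; returns the picture (420x560x3 uint8, red, green, blue); there is no depth.
- imaging.camera_model(name): a dict with "fx", "fy", "cx", "cy" (pixels), "R" (3x3) and "t" (3): a world point X has camera coordinates R X + t. Camera axes: x right, y down, z forward; pixel columns grow to the right and rows downward; lengths in m; the calibration is good to about 2 mm. The wrist camera is an equidistant fisheye: a pixel r from the principal point sees the ray r / f radians off the axis. A picture is of the moment at which its call begins: read the wrist's pose just before it. camera_model takes no time and is no camera call; for the wrist camera it gives the pose at the moment of the call.
- bot.sign_off(): hands the job in; it is judged then, once.
The state is a dict: "clock": time; "qpos": joint angles; "joint_velocities": joint speeds; "joint_torque": joint torques, N m; "tcp_pos": TCP position; "eef_rot": TCP orientation; "force": force on the tool from outside, world axes, zero at the start; "torque": the same for the moment, N m; "opening": finger opening in m; "gripper_force": force on a finger pad.
Only numpy, scipy, OpenCV 4.12 (cv2) and the standard library are available. Lean on these libraries where they do the work, as an engineer would, in place of code of your own. Each camera call takes 0.05 s, during which the arm holds its last target. There are 200 camera calls.

## Working session

There is one attempt and no reset: what is moved stays moved. The work goes in short steps, Python scripts to look and compute and a tool call to move; the robot and the scene stay as the last step left them, time stands still between calls to the robot, and variables do not carry over. Pictures are saved under pics/ and viewed, at most 10 in all, crops included, and the job is handed in when it is done.

Besides the shell and the picture viewer there is one more tool, called after ">>>" as a command line: name --argument value ..., lists and objects as JSON in quotes. carry_out: Moves the arm, as the interface text tells. Its arguments: {"type":"object","properties":{"steps":{"type":"array"},"grip_force":{"type":"number"}},"required":["steps"]}

```bash
mkdir -p pics; ls; python3 - <<'E'
from station import observe, imaging, bot
import cv2
s=observe(); print({k:s[k] for k in("clock","tcp_pos","eef_rot","opening","force")})
for n in("scene","side"):
    cv2.imwrite(f"pics/{n}0.png",cv2.cvtColor(imaging.capture(n),cv2.COLOR_RGB2BGR))
    m=imaging.camera_model(n); print(n,{k:m[k] for k in m})
E
```

```text
pics
{'clock': 0.0, 'tcp_pos': array([0.20980175, 0.61475741, 0.24740954]), 'eef_rot': array([-6.67918931e-05,  1.63683692e-01,  9.86512535e-01, -8.13695766e-04]), 'opening': 0.08579770450635495, 'force': array([ 0.43931593, -0.88203866,  0.62252119])}
scene {'fx': 442.6849315336893, 'fy': 442.6849315336893, 'cx': 288.79393592637064, 'cy': 203.30936877354304, 'R': array([[ 0.17796084,  0.98403061, -0.00370028],
       [ 0.66958024, -0.12384668, -0.73234165],
       [-0.72110487,  0.1278505 , -0.68092732]]), 't': array([-0.11723765, -0.32802711,  1.37199307])}
side {'fx': 447.2400319869264, 'fy': 447.2400319869264, 'cx': 281.1741693485822, 'cy': 220.40318872983946, 'R': array([[ 0.82266741, -0.56849514, -0.00562201],
       [-0.4179416 , -0.59803893, -0.68386714],
       [ 0.38541296,  0.56494488, -0.72958491]]), 't': array([-0.46176294,  0.28257219,  0.60453822])}
```

View pics/scene0.png

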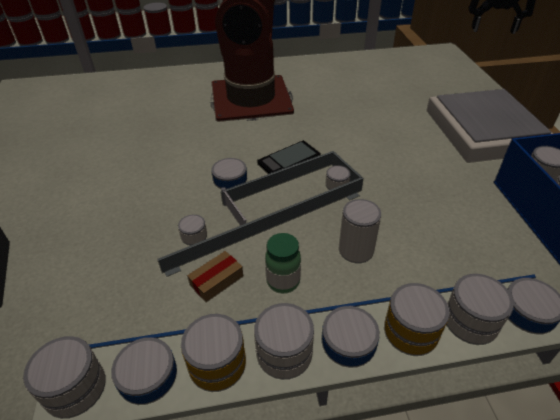

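View pics/side0.png

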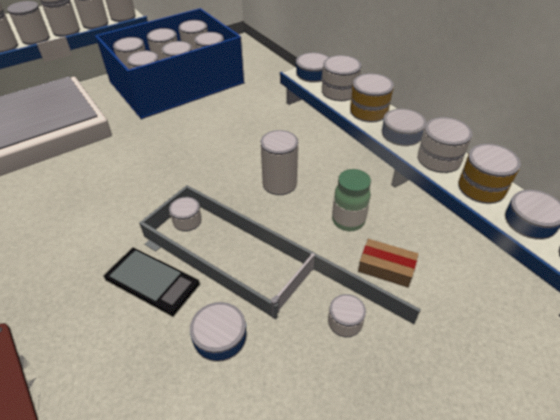

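The scene view shows the pen running left to right, with the rail end at about (165,258), the flap at (233,205), the tin at (192,229) and the hinge on the robot side. The side view has the rail end at (416,315), the tin at (347,315) and the hinge post at (277,305). I'll zoom in to pick exact points.

```bash
python3 - <<'E'
import cv2
a=cv2.imread("pics/scene0.png")[150:275,150:380]; b=cv2.imread("pics/side0.png")[180:350,130:430]
cv2.imwrite("pics/c1.png",cv2.resize(a,None,fx=3.4,fy=3.4,interpolation=cv2.INTER_CUBIC))
cv2.imwrite("pics/c2.png",cv2.resize(b,None,fx=2.6,fy=2.6,interpolation=cv2.INTER_CUBIC))
E
```

```text
(no output)
```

View pics/c1.png

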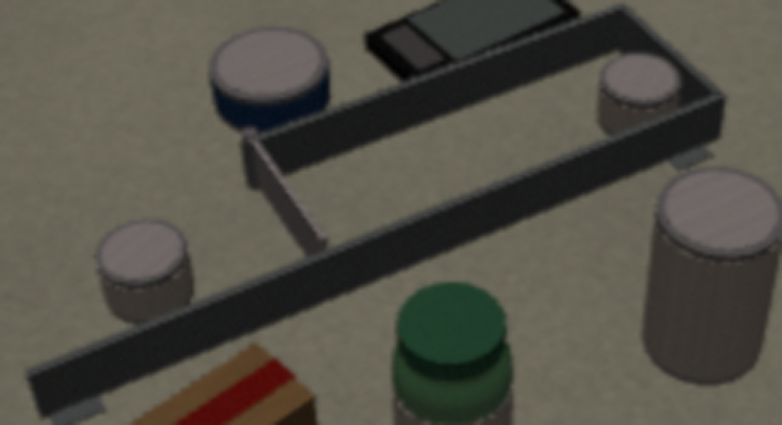

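View pics/c2.png

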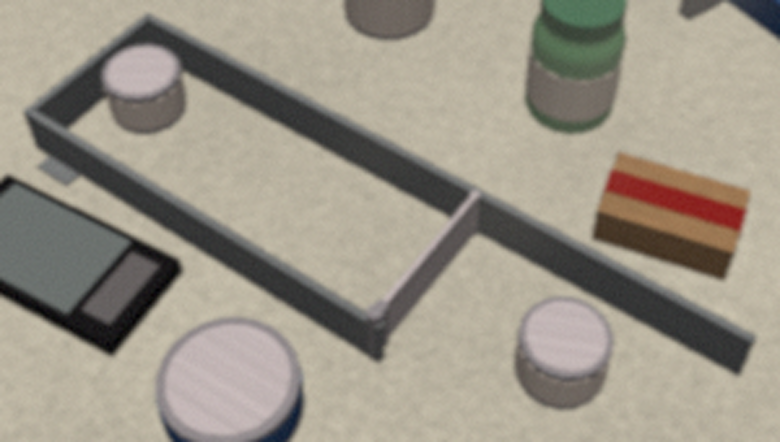

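```bash
cat > h.py <<'E'
import numpy as np
from scipy.optimize import least_squares
from scipy.spatial.transform import Rotation as Ro
def proj(m,X):
    c=np.asarray(X)@m["R"].T+m["t"]; return np.c_[m["fx"]*c[:,0]/c[:,2]+m["cx"],m["fy"]*c[:,1]/c[:,2]+m["cy"]]
def pen2w(p,P):
    c,s=np.cos(p[2]),np.sin(p[2]); P=np.atleast_2d(P)/1000.
    return np.c_[p[0]+c*P[:,0]-s*P[:,1],p[1]+s*P[:,0]+c*P[:,1],P[:,2]]
def w2pen(p,X):
    c,s=np.cos(p[2]),np.sin(p[2]); d=np.asarray(X)[:2]-p[:2]
    return np.array([c*d[0]+s*d[1],-s*d[0]+c*d[1]])*1000
E
python3 - <<'E'
from h import *
from station import imaging,observe
ms,md=imaging.camera_model("scene"),imaging.camera_model("side")
A=[(32,373,-190,-56,40),(42,416,-190,-59,0),(722,97,300,-59,40),(628,6,300,66,40),(720,137,300,-59,0),(250,133,0,61.5,48),(320,240,0,-50,47)]
B=[(750,340,-190,-56,40),(740,374,-190,-53,0),(150,16,300,-59,40),(28,113,300,66,40),(474,194,0,-50,47),(380,306,0,61.5,48),(380,358,-6,66,0)]
A=np.array(A,float);B=np.array(B,float)
ua=(A[:,:2]+.5)/3.4-.5+150; ub=(B[:,:2]+.5)/2.6-.5+[130,180]
f=lambda p:np.r_[proj(ms,pen2w(p,A[:,2:]))-ua,proj(md,pen2w(p,B[:,2:]))-ub]
r=least_squares(lambda p:f(p).ravel(),[.6,0,1.7],loss="soft_l1"); p=r.x
print("pen",p,np.round(f(p),1).tolist()); np.save("pen.npy",p)
for n,a,b,h in(("tin",(144,251),(566,337),.038),("inpen",(640,79),(142,72),.038),("wide",(270,67),(230,380),.034)):
    pa=(np.array(a)+.5)/3.4-.5+150; pb=(np.array(b)+.5)/2.6-.5+[130,180]
    g=lambda x,w=(1,1):np.r_[(proj(ms,[[*x,h]])[0]-pa)*w[0],(proj(md,[[*x,h]])[0]-pb)*w[1]]
    for w in((1,1),(1,0),(0,1)):
        x=least_squares(g,[.6,0],args=(w,)).x; print(n,w,x,w2pen(p,x),np.round(g(x),1))
s=observe(); R=Ro.from_quat(np.roll(s["eef_rot"],-1)).as_matrix(); print(R.round(3))
print("pen axes in world",p[2],"hinge r",np.hypot(*pen2w(p,[[0,0,0]])[0][:2]),"end",pen2w(p,[[150,0,0],[-170,-25,0]]))
E
```

```text
pen [ 0.52873273 -0.09280608  1.91802623] [[-1.4, -0.3], [0.3, 1.2], [2.2, -1.0], [-0.8, -1.8], [0.9, 0.3], [0.2, -0.6], [1.7, -1.2], [2.7, -0.7], [0.2, 1.1], [0.0, -1.8], [-1.1, -1.1], [1.8, -1.0], [-1.2, 1.8], [0.7, 2.2]]
tin (1, 1) [ 0.55661301 -0.1866541 ] [-97.73457656   5.71959568] [-0.3 -1.   0.3 -0.5]
tin (1, 0) [ 0.55954157 -0.18607588] [-98.18743517   2.76904903] [ 0.   0.   1.5 -1.7]
tin (0, 1) [ 0.55562588 -0.18704333] [-97.76466186   6.78026376] [-0.5 -1.3  0.   0. ]
inpen (1, 1) [0.44967705 0.15570008] [260.57724828 -10.22768679] [ 0.1 -1.   0.5 -0. ]
inpen (1, 0) [0.45336658 0.15436658] [258.06781128 -13.24323245] [-0.   0.   2.6 -0.4]
inpen (0, 1) [0.44884132 0.15615971] [261.29384135  -9.59824298] [ 0.2 -1.3  0.   0. ]
wide (1, 1) [ 0.38089051 -0.0962258 ] [ 47.09423694 140.18255831] [-0.4 -1.9  0.5 -0.5]
wide (1, 0) [ 0.38832094 -0.09584438] [ 44.92435865 133.06578422] [ 0.   0.   4.7 -3.2]
wide (0, 1) [ 0.37978695 -0.09654628] [ 47.16842113 141.32931106] [-0.6 -2.2  0.   0. ]
[[-0.946  0.323 -0.   ]
 [ 0.323  0.946 -0.001]
 [-0.    -0.001 -1.   ]]
pen axes in world 1.9180262250132842 hinge r 0.536815857024952 end [[ 0.47768858  0.04824177  0.        ]
 [ 0.61009074 -0.24415294  0.        ]]
```

```bash
cat >> h.py <<'E'
from station import observe,imaging,bot
import json
p=np.load("pen.npy")
def now():
    s=observe(); R=Ro.from_quat(np.roll(s["eef_rot"],-1)).as_matrix()
    xy=w2pen(p,s["tcp_pos"]); a=np.degrees(np.arctan2(R[1,1],R[0,1])-p[2]); a=(a+180)%360-180
    return np.array([xy[0],xy[1],s["tcp_pos"][2]*1000,a]),s
def U(a): a=np.radians(a); return np.array([np.cos(a),np.sin(a)])
def rows(P,wps,vmax=36,wmax=6.5):
    """P,[x,y,z,alpha] pen mm/deg, alpha = direction of tool y (finger A->B). wps: (x,y,z,alpha,open%,[vmax])"""
    P=np.array(P,float); out=[]
    for w in wps:
        T=np.array(w[:4],float); v=w[5] if len(w)>5 else vmax; S=P.copy()
        n=max(1,int(np.ceil(max(np.linalg.norm(T[:3]-P[:3])/v,abs(T[3]-P[3])/wmax))))
        for i in range(1,n+1):
            G=S+(T-S)*i/n; d=G-P; tx,ty=U(P[3]+90),U(P[3])
            r=[w[4],round(d[:2]@tx,1),round(d[:2]@ty,1),round(-d[2],1),0,0,round(-d[3],1)]
            P[:2]+=r[1]*tx+r[2]*ty; P[2]-=r[3]; P[3]-=r[6]; out.append(r)
    for i in range(0,len(out),10): print(json.dumps(out[i:i+10]))
    print("end",P.round(1))
def Kc(K,a,w=85,side=1):
    "tool centre putting B's front corner (side 1 inner, 2 outer) at K"
    y=w/2 if side==1 else w/2+14.5
    return np.array(K)-11*U(a+90)-y*U(a)
E
python3 - <<'E'
from h import *
P,s=now(); print(P)
c=Kc((-135,40),-155); print(c,pen2w(p,[[*c,0]]))
rows(P,[(*c,200,-155,100)])
E
```

```text
[773.90047886  59.11826279 247.51379876 -38.73766957]
[-101.13071993   67.93066178] [[ 0.49927045 -0.21101763  0.        ]]
[[100, -21.6, -27.5, 1.9, 0, 0, 4.7], [100, -23.8, -25.7, 1.9, 0, 0, 4.6], [100, -25.8, -23.6, 1.9, 0, 0, 4.7], [100, -27.7, -21.5, 1.9, 0, 0, 4.6], [100, -29.3, -19.2, 1.9, 0, 0, 4.7], [100, -30.7, -16.7, 1.9, 0, 0, 4.6], [100, -32.0, -14.2, 1.9, 0, 0, 4.7], [100, -33.0, -11.6, 1.9, 0, 0, 4.6], [100, -33.9, -8.8, 1.9, 0, 0, 4.7], [100, -34.5, -6.0, 1.9, 0, 0, 4.6]]
[[100, -34.8, -3.3, 1.9, 0, 0, 4.7], [100, -35.0, -0.4, 1.9, 0, 0, 4.6], [100, -35.0, 2.4, 1.9, 0, 0, 4.7], [100, -34.6, 5.3, 1.9, 0, 0, 4.6], [100, -34.0, 8.0, 1.9, 0, 0, 4.7], [100, -33.3, 10.8, 1.9, 0, 0, 4.6], [100, -32.4, 13.5, 1.9, 0, 0, 4.7], [100, -31.1, 16.0, 1.9, 0, 0, 4.6], [100, -29.7, 18.5, 1.9, 0, 0, 4.7], [100, -28.1, 20.8, 1.9, 0, 0, 4.6]]
[[100, -26.4, 23.0, 1.9, 0, 0, 4.7], [100, -24.3, 25.2, 1.9, 0, 0, 4.6], [100, -22.3, 27.0, 1.9, 0, 0, 4.7], [100, -20.0, 28.7, 1.9, 0, 0, 4.6], [100, -17.7, 30.2, 1.9, 0, 0, 4.7]]
end [-101.1   68.   200.  -155. ]
```

```bash
python3 - <<'E'
from h import *
P,s=now()
rows(P,[(380,0,225,-92,100),(-101,68,200,-155,100)])
E
```

```text
[[100, -24.4, -22.5, 1.9, 0, 0, 4.4], [100, -26.0, -20.6, 1.9, 0, 0, 4.5], [100, -27.6, -18.5, 1.8, 0, 0, 4.4], [100, -28.9, -16.3, 1.9, 0, 0, 4.5], [100, -30.1, -14.0, 1.9, 0, 0, 4.4], [100, -31.1, -11.6, 1.9, 0, 0, 4.4], [100, -31.9, -9.2, 1.8, 0, 0, 4.5], [100, -32.5, -6.7, 1.9, 0, 0, 4.4], [100, -32.9, -4.2, 1.9, 0, 0, 4.4], [100, -33.2, -1.6, 1.9, 0, 0, 4.5]]
[[100, -33.2, 0.9, 1.8, 0, 0, 4.4], [100, -33.0, 3.5, 1.9, 0, 0, 4.5], [100, -34.5, -3.6, 1.8, 0, 0, 4.5], [100, -34.7, -0.9, 1.8, 0, 0, 4.5], [100, -34.6, 1.8, 1.8, 0, 0, 4.5], [100, -34.4, 4.5, 1.7, 0, 0, 4.5], [100, -34.0, 7.2, 1.8, 0, 0, 4.5], [100, -33.2, 9.9, 1.8, 0, 0, 4.5], [100, -32.4, 12.4, 1.8, 0, 0, 4.5], [100, -31.4, 14.9, 1.8, 0, 0, 4.5]]
[[100, -30.0, 17.4, 1.8, 0, 0, 4.5], [100, -28.6, 19.6, 1.8, 0, 0, 4.5], [100, -27.0, 21.9, 1.8, 0, 0, 4.5], [100, -25.1, 23.8, 1.7, 0, 0, 4.5], [100, -23.3, 25.8, 1.8, 0, 0, 4.5], [100, -21.1, 27.5, 1.8, 0, 0, 4.5]]
end [-101.   68.  200. -155.]
```

>>> carry_out --steps '[[[100,-24,-22,2,0,0,4.5],[100,-26,-21,2,0,0,4.5],[100,-28,-18,2,0,0,4.5],[100,-29,-16,2,0,0,4.5],[100,-30,-14,2,0,0,4.5],[100,-31,-12,2,0,0,4.5],[100,-32,-9,2,0,0,4.5],[100,-32,-7,2,0,0,4.5],[100,-33,-4,2,0,0,4.5],[100,-33,-2,2,0,0,4.5]]]'

```text
clock: 0.93
tcp_pos: [0.3664, 0.3216, 0.228]
eef_rot: [-0.0, 0.53, 0.848, -0.0]
force: [1.2, 0.4, 0.5]
opening: 0.0856
gripper_force: 0.0
```

>>> carry_out --steps '[[[100,-33,1,2,0,0,4.5],[100,-33,3,2,0,0,4.5],[100,-34,-3,2,0,0,4.5],[100,-35,-1,2,0,0,4.5],[100,-35,2,2,0,0,4.5],[100,-34,5,2,0,0,4.5],[100,-34,7,2,0,0,4.5],[100,-33,10,2,0,0,4.5],[100,-32,12,2,0,0,4.5],[100,-31,15,2,0,0,4.5]]]'

```text
clock: 1.77
tcp_pos: [0.4507, -0.0081, 0.2082]
eef_rot: [-0.0, 0.814, 0.58, 0.0]
force: [1.1, 0.6, 0.2]
opening: 0.0855
gripper_force: 0.0
```

>>> carry_out --steps '[[[100,-30,17,2,0,0,4.5],[100,-29,20,2,0,0,4.5],[100,-27,22,2,0,0,4.5],[100,-25,24,2,0,0,4.5],[100,-23,26,2,0,0,4.5],[100,-21,27,2,0,0,4.5],[100,0,0,0,0,0,0],[100,0,0,0,0,0,0]]]'

```text
clock: 2.43
tcp_pos: [0.4907, -0.2127, 0.1958]
eef_rot: [0.0, 0.927, 0.374, -0.001]
force: [0.1, 0.9, -0.3]
opening: 0.0854
gripper_force: 0.0
```

```bash
python3 - <<'E'
from h import *
import cv2
P,s=now(); print(P.round(1),s["qpos"].round(2),s["clock"],s["opening"],s["force"].round(1))
m=imaging.camera_model("wrist"); json.dump({k:np.asarray(v).tolist() for k,v in m.items()},open("wm.json","w"))
im=imaging.capture("wrist"); cv2.imwrite("pics/w1.png",cv2.cvtColor(im,cv2.COLOR_RGB2BGR))
print({k:np.round(v,3).tolist() for k,v in m.items()})
E
```

```text
[ -99.8   76.5  195.8 -156. ] [-0.48  0.17  0.9   1.85 -0.14  1.19 -0.34] 2.4333 0.08542641396812178 [ 0.1  0.9 -0.3]
{'fx': 325.192, 'fy': 325.192, 'cx': 277.686, 'cy': 208.484, 'R': [[0.694, -0.72, 0.001], [-0.683, -0.658, 0.317], [-0.227, -0.221, -0.949]], 't': [-0.495, 0.17, 0.395]}
```

View pics/w1.png

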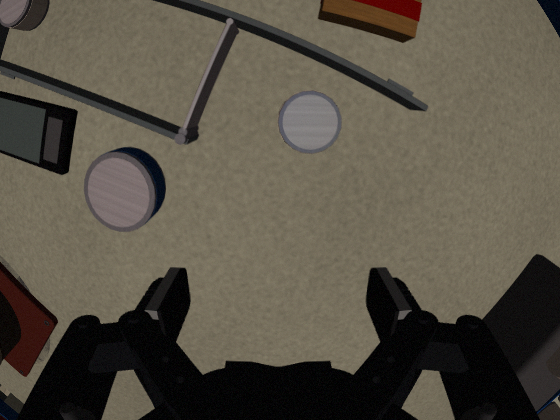

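The wrist view shows the tin top at (310,122), hinge post top (183,138), flap edge top (231,23), rail end top (424,106), with finger B on the right. I'll refine the pen and tin poses from these points.

```bash
cat >> h.py <<'E'
import cv2
def fproj(m,X):
    K=np.array([[m["fx"],0,m["cx"]],[0,m["fy"],m["cy"]],[0,0,1.]])
    q,_=cv2.fisheye.projectPoints(np.asarray(X,float).reshape(-1,1,3),cv2.Rodrigues(np.array(m["R"]))[0],np.array(m["t"],float),K,np.zeros(4)); return q[:,0]
E
python3 - <<'E'
from h import *
m=json.load(open("wm.json"))
C=np.array([(183,137,0,61.5,48),(231,22,0,-50,47),(425,106,-190,-56,40)],float)
f=lambda q:(fproj(m,pen2w(q,C[:,2:]))-C[:,:2])
print("old res",f(p).round(1).tolist())
q=least_squares(lambda q:f(q).ravel(),p).x; print("wrist-only",q,f(q).round(1).tolist())
x=least_squares(lambda x:(fproj(m,[[*x,.038]])[0]-[310,122]),[.556,-.187]).x
print("tin",x,w2pen(p,x),w2pen(q,x))
ms,md=imaging.camera_model("scene"),imaging.camera_model("side")
A=np.array([(32,373,-190,-56,40),(722,97,300,-59,40),(628,6,300,66,40),(250,133,0,61.5,48),(320,240,0,-50,47)],float)
B=np.array([(750,340,-190,-56,40),(150,16,300,-59,40),(28,113,300,66,40),(474,194,0,-50,47),(380,306,0,61.5,48)],float)
ua=(A[:,:2]+.5)/3.4-.5+150; ub=(B[:,:2]+.5)/2.6-.5+[130,180]
g=lambda q:np.r_[(proj(ms,pen2w(q,A[:,2:]))-ua).ravel(),(proj(md,pen2w(q,B[:,2:]))-ub).ravel(),f(q).ravel()]
j=least_squares(g,p,loss="soft_l1").x; print("joint",j,f(j).round(1).tolist(),w2pen(j,x)); np.save("pen.npy",j)
for n,uv,h in(("jar",(451,325),.105),("can",(718,212),.11)):
    pa=(np.array(uv)+.5)/3.4-.5+150
    print(n,w2pen(j,least_squares(lambda x:proj(ms,[[*x,h]])[0]-pa,[.6,0]).x))
E
```

```text
old res [[-4.9, -0.5], [-2.1, -5.1], [1.2, 0.4]]
wrist-only [ 0.52821648 -0.0957216   1.93015919] [[-2.1, 2.4], [-0.7, -2.8], [3.2, 0.6]]
tin [ 0.55708428 -0.18884455] [-99.95467478   6.02184769] [-97.32652412   5.72552549]
joint [ 0.52927229 -0.09437764  1.92076822] [[-3.0, 0.3], [-0.5, -4.5], [2.7, 0.7]] [-98.27648546   6.26390961]
jar [   6.42092372 -196.69168942]
can [ 174.03159276 -203.17763715]
```

```bash
python3 - <<'E'
from h import *
P,s=now(); m=imaging.camera_model("wrist"); R=Ro.from_quat(np.roll(s["eef_rot"],-1)).as_matrix()
for z in(0,4,10,17):
    print(z,[fproj(m,[s["tcp_pos"]+R@np.array([x,sy*y,z])/1000])[0].round().tolist() for x,y,sy in((11,42.7,1),(-11,42.7,1),(11,57,1),(-11,57,1),(11,42.7,-1),(11,57,-1))])
rows(P,[(*Kc((-132,40),-155),195,-155,100),(*Kc((-132,40),-155),40,-155,100,30)])
E
```

```text
0 [[371.0, 266.0], [365.0, 306.0], [400.0, 264.0], [393.0, 304.0], [181.0, 266.0], [152.0, 264.0]]
4 [[369.0, 262.0], [363.0, 301.0], [397.0, 261.0], [390.0, 299.0], [183.0, 262.0], [155.0, 260.0]]
10 [[365.0, 256.0], [360.0, 294.0], [393.0, 255.0], [387.0, 293.0], [187.0, 256.0], [159.0, 255.0]]
17 [[362.0, 250.0], [358.0, 287.0], [389.0, 249.0], [383.0, 286.0], [190.0, 250.0], [163.0, 249.0]]
[[100, 6.5, 4.9, 0.8, 0, 0, -0.9], [100, 0.0, -0.0, 25.8, 0, 0, -0.0], [100, 0.0, -0.0, 25.9, 0, 0, -0.0], [100, 0.0, -0.0, 25.8, 0, 0, -0.0], [100, 0.0, -0.0, 25.9, 0, 0, -0.0], [100, 0.0, -0.0, 25.8, 0, 0, -0.0], [100, 0.0, -0.0, 25.8, 0, 0, -0.0]]
end [ -98.2   68.    40.  -155. ]
```

```bash
python3 - <<'E'
import cv2
a=cv2.imread("pics/w1.png")[240:380,120:440]
cv2.imwrite("pics/w1c.png",cv2.convertScaleAbs(cv2.resize(a,None,fx=2.5,fy=2.5,interpolation=cv2.INTER_CUBIC),alpha=2.5))
E
```

```text
(no output)
```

View pics/w1c.png

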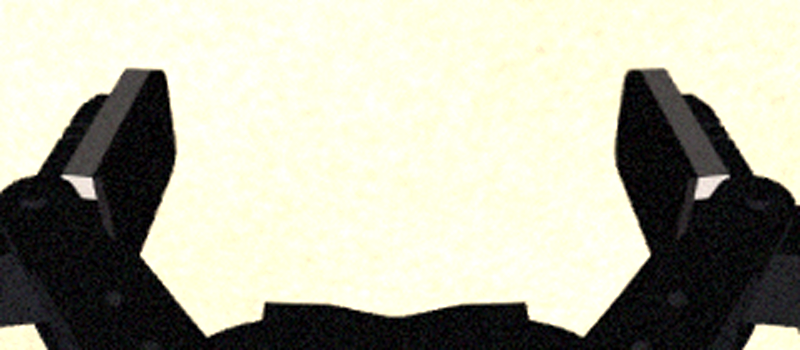

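>>> carry_out --steps '[[[100,6.5,5,1,0,0,-1],[100,0,0,30,0,0,0],[100,0,0,30,0,0,0],[100,0,0,30,0,0,0],[100,0,0,30,0,0,0],[100,0,0,30,0,0,0],[100,0,0,20,0,0,0],[100,0,0,5,0,0,0],[100,0,0,0,0,0,0]]]'

```text
clock: 3.23
tcp_pos: [0.4992, -0.2081, 0.0192]
eef_rot: [-0.001, 0.923, 0.385, -0.001]
force: [0.0, -0.2, -0.2]
opening: 0.0857
gripper_force: 0.0
```

```bash
python3 - <<'E'
from h import *
P,s=now(); print(P.round(1),s["clock"],s["opening"],s["force"].round(1))
m=imaging.camera_model("wrist"); im=imaging.capture("wrist"); cv2.imwrite("pics/w2.png",cv2.convertScaleAbs(cv2.cvtColor(im,cv2.COLOR_RGB2BGR),alpha=1.6))
q=lambda X:[fproj(m,pen2w(p,[x]))[0].round().tolist() for x in X]
print("pred post,edge,railend,tin:",q([(0,61.5,48),(0,-50,47),(-190,-56,40),(-98,6,38)]))
json.dump({k:np.asarray(v).tolist() for k,v in m.items()},open("wm2.json","w"))
E
```

```text
[ -96.5   67.2   19.2 -154.7] 3.2333 0.08571618359137947 [ 0.  -0.2 -0.2]
pred post,edge,railend,tin: [[51.0, 212.0], [161.0, -81.0], [578.0, 153.0], [356.0, 180.0]]
```

View pics/w2.png

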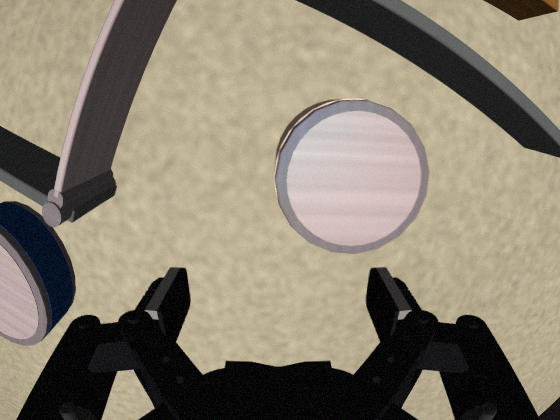

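```bash
python3 - <<'E'
from h import *
P,s=now()
K=lambda x,y:Kc((x,y),-155)
t=np.array([-97,7.]); e=np.array([-80.5,-21.5])
rows(P,[(*K(*(t+34*U(120))),15,-155,100,12),(*K(*(e+28*U(120))),15,-155,100,5)])
E
```

```text
[[100, 4.7, -7.3, 2.8, 0, 0, 0.1], [100, 4.7, -7.4, 2.8, 0, 0, 0.1], [100, 4.8, -0.4, -0.0, 0, 0, 0.0], [100, 4.9, -0.5, -0.0, 0, 0, 0.0], [100, 4.8, -0.4, -0.0, 0, 0, 0.0], [100, 4.9, -0.4, -0.0, 0, 0, 0.0], [100, 4.8, -0.4, -0.0, 0, 0, 0.0], [100, 4.9, -0.5, -0.0, 0, 0, 0.0], [100, 4.8, -0.4, -0.0, 0, 0, 0.0], [100, 4.9, -0.4, -0.0, 0, 0, 0.0]]
end [ -60.6   30.7   15.  -155. ]
```

>>> carry_out --steps '[[[100,5,-7,2,0,0,0],[100,5,-7,2,0,0,0],[100,5,-0.5,0,0,0,0],[100,5,-0.5,0,0,0,0],[100,5,-0.5,0,0,0,0],[100,5,-0.5,0,0,0,0],[100,5,-0.5,0,0,0,0],[100,4,-0.5,0,0,0,0],[100,3,0,0,0,0,0],[100,0,0,0,0,0,0]]]'

```text
clock: 4.12
tcp_pos: [0.5177, -0.1672, 0.0163]
eef_rot: [0.0, 0.923, 0.384, 0.0]
force: [0.4, -0.2, -0.0]
opening: 0.0857
gripper_force: 0.0
```

```bash
cat >> h.py <<'E'
def fing(P,w):
    f=lambda x,y:P[:2]+x*U(P[3]+90)+y*U(P[3])
    print("K",f(11,w/2).round(1),"Bc",f(0,w/2+5).round(1),"A rearleft pad",f(-11,-w/2-6).round(1),"A front",f(11,-w/2-6).round(1),"A back-of-finger",f(-9,-w/2-14).round(1))
def tintop(im,m,lo=60):
    g=cv2.cvtColor(im,cv2.COLOR_RGB2GRAY); return g
E
python3 - <<'E'
from h import *
P,s=now(); print(P.round(1),s["clock"],s["opening"],s["force"].round(1)); fing(P,85.5)
m=imaging.camera_model("wrist"); im=imaging.capture("wrist"); cv2.imwrite("pics/w3.png",cv2.convertScaleAbs(cv2.cvtColor(im,cv2.COLOR_RGB2BGR),alpha=1.6))
P,s=now(); print(P.round(1))
q=lambda X:[fproj(m,pen2w(p,[x]))[0].round().tolist() for x in X]
print("pred post,edge,railend,tin,tin edge left:",q([(0,61.5,48),(0,-50,47),(-190,-56,40),(-80,-22,38)]))
json.dump({k:np.asarray(v).tolist() for k,v in m.items()},open("wm3.json","w"))
E
```

```text
[ -64.5   35.9   16.3 -154.8] 4.1167 0.08567170042645894 [ 0.4 -0.2 -0. ]
K [-98.5   7.7] Bc [-107.7   15.6] A rearleft pad [-25.   66.6] A front [-15.7  46.6] A back-of-finger [-16.9  68.1]
[ -64.7   36.3   16.3 -154.9]
pred post,edge,railend,tin,tin edge left: [[103.0, 314.0], [200.0, 23.0], [580.0, 239.0], [386.0, 207.0]]
```

View pics/w3.png

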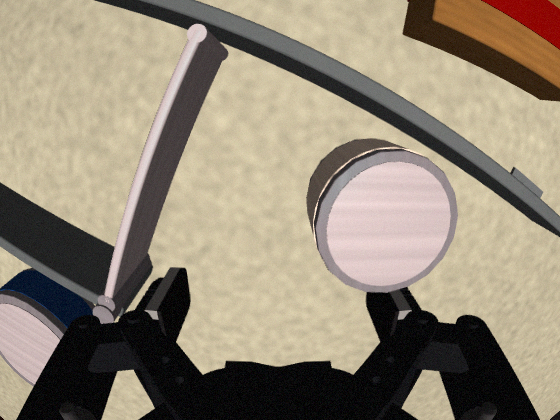

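The tin top is at (385,222), touching finger B's corner, and the flap edge top is at (198,33). The post matches the prediction, and the arm lags the commanded pose by about 5 mm.

```bash
python3 - <<'E'
from h import *
m=json.load(open("wm3.json"))
inv=lambda uv,h:w2pen(p,least_squares(lambda x:fproj(m,[[*x,h]])[0]-uv,pen2w(p,[[-80,-20,0]])[0][:2]).x).round(1)
print("tin",inv((385,222),.038),"edge",inv((198,33),.047),"post",inv((104,311),.048),"rail top inner edge pts",inv((430,117),.04),inv((560,228),.04),inv((290,51),.04))
P,s=now(); print(P.round(1)); fing(P,85.5)
E
```

```text
tin [-82.5 -17. ] edge [ -0.9 -46.8] post [-0.2 59.7] rail top inner edge pts [-77.8 -56.6] [-167.9  -53. ] [-27.4 -53.5]
[ -64.7   36.3   16.3 -154.9]
K [-98.8   8.2] Bc [-108.   16.] A rearleft pad [-25.3  66.9] A front [-15.9  47. ] A back-of-finger [-17.2  68.5]
```

>>> carry_out --steps '[[[100,3,0,0,0,0,0],[100,3,0,0,0,0,0],[100,2,0,0,0,0,0],[100,0,0,0,0,0,0]]]'

```text
clock: 4.5
tcp_pos: [0.5232, -0.1617, 0.0163]
eef_rot: [-0.0, 0.923, 0.384, 0.0]
force: [0.3, 0.4, -1.0]
opening: 0.0851
gripper_force: 0.0
```

```bash
python3 - <<'E'
from h import *
P,s=now(); print(P.round(1),s["force"].round(1)); fing(P,85.5)
K=lambda x,y:Kc((x,y),-155)
rows(P,[(*K(-116,-2),15,-155,100,8),(*K(-114,-17),15,-155,100,8),(*K(-80,-17),15,-155,100,6)])
E
```

```text
[ -61.1   28.8   16.3 -154.9] [ 0.3  0.4 -1. ]
K [-95.2   0.7] Bc [-104.4    8.5] A rearleft pad [-21.7  59.5] A front [-12.3  39.6] A back-of-finger [-13.6  61.1]
[[100, -2.1, 6.7, 0.4, 0, 0, 0.0], [100, -2.1, 6.8, 0.5, 0, 0, 0.1], [100, -2.1, 6.7, 0.4, 0, 0, 0.0], [100, 7.2, 2.3, 0.0, 0, 0, 0.0], [100, 7.3, 2.3, 0.0, 0, 0, 0.0], [100, 2.4, -5.1, 0.0, 0, 0, 0.0], [100, 2.4, -5.2, 0.0, 0, 0, 0.0], [100, 2.4, -5.1, 0.0, 0, 0, 0.0], [100, 2.4, -5.2, 0.0, 0, 0, 0.0], [100, 2.4, -5.1, 0.0, 0, 0, 0.0]]
[[100, 2.3, -5.1, 0.0, 0, 0, 0.0]]
end [ -46.2   11.    15.  -155. ]
```

>>> carry_out --steps '[[[100,-2,7,0,0,0,0],[100,-2,7,0,0,0,0],[100,-2,7,0,0,0,0],[100,7,2,0,0,0,0],[100,7,2.5,0,0,0,0],[100,2.5,-5,0,0,0,0],[100,2.5,-5,0,0,0,0],[100,2.5,-5,0,0,0,0],[100,2.5,-5,0,0,0,0],[100,0,0,0,0,0,0]]]'

```text
clock: 5.33
tcp_pos: [0.5388, -0.1514, 0.0161]
eef_rot: [-0.001, 0.923, 0.385, -0.0]
force: [-0.2, -0.3, 0.1]
opening: 0.0853
gripper_force: 0.0
```

```bash
python3 - <<'E'
from h import *
P,s=now(); print(P.round(1),s["force"].round(1),s["clock"]); fing(P,85.5)
K=lambda x,y:Kc((x,y),-155)
rows(P,[(*K(-8,-17),15,-155,100,5),(*K(8,-17),15,-155,100,5)])
E
```

```text
[ -56.8   10.7   16.1 -154.8] [-0.2 -0.3  0.1] 5.3333
K [-90.8 -17.5] Bc [-100.    -9.7] A rearleft pad [-17.4  41.4] A front [-8.  21.5] A back-of-finger [-9.3 43. ]
[[100, 2.1, -4.4, 0.1, 0, 0, 0.0], [100, 2.0, -4.4, 0.0, 0, 0, 0.0], [100, 2.1, -4.4, 0.1, 0, 0, 0.0], [100, 2.0, -4.4, 0.1, 0, 0, 0.0], [100, 2.1, -4.4, 0.0, 0, 0, 0.1], [100, 2.0, -4.5, 0.1, 0, 0, -0.0], [100, 2.1, -4.4, 0.1, 0, 0, -0.0], [100, 2.0, -4.4, 0.0, 0, 0, -0.0], [100, 2.1, -4.4, 0.1, 0, 0, 0.0], [100, 2.0, -4.4, 0.1, 0, 0, 0.0]]
[[100, 2.1, -4.4, 0.0, 0, 0, 0.0], [100, 2.0, -4.4, 0.1, 0, 0, 0.0], [100, 2.1, -4.5, 0.1, 0, 0, 0.1], [100, 2.0, -4.4, 0.0, 0, 0, -0.0], [100, 2.1, -4.4, 0.1, 0, 0, -0.0], [100, 2.0, -4.4, 0.0, 0, 0, -0.0], [100, 2.0, -4.4, 0.1, 0, 0, -0.0], [100, 1.7, -3.6, 0.0, 0, 0, -0.0], [100, 1.7, -3.7, 0.0, 0, 0, -0.0], [100, 1.7, -3.6, 0.0, 0, 0, -0.0]]
[[100, 1.7, -3.6, 0.0, 0, 0, -0.0]]
end [  41.9   10.9   15.  -155. ]
```

>>> carry_out --steps '[[[100,2,-4.5,0,0,0,0],[100,2,-4.5,0,0,0,0],[100,2,-4.5,0,0,0,0],[100,2,-4.5,0,0,0,0],[100,2,-4.5,0,0,0,0],[100,2,-4.5,0,0,0,0],[100,2,-4.5,0,0,0,0],[100,2,-4.5,0,0,0,0],[100,2,-4.5,0,0,0,0],[100,2,-4.5,0,0,0,0]]]'

```text
clock: 6.17
tcp_pos: [0.523, -0.1079, 0.0172]
eef_rot: [0.001, 0.923, 0.384, 0.001]
force: [4.8, -3.0, 0.6]
opening: 0.0854
gripper_force: 2.6
```

```bash
python3 - <<'E'
from h import *
P,s=now(); print(P.round(1),s["force"].round(1),s["clock"]); fing(P,85.5)
m=imaging.camera_model("wrist"); im=imaging.capture("wrist"); cv2.imwrite("pics/w4.png",cv2.convertScaleAbs(cv2.cvtColor(im,cv2.COLOR_RGB2BGR),alpha=1.6))
json.dump({k:np.asarray(v).tolist() for k,v in m.items()},open("wm4.json","w"))
q=lambda X:[fproj(m,pen2w(p,[x]))[0].round().tolist() for x in X]
print("pred post,edge50,tin:",q([(0,61.5,48),(80,-12,47),(-16,-25,38)]))
E
```

```text
[ -10.5   10.5   17.2 -154.9] [ 4.8 -3.   0.6] 6.1667
K [-44.6 -17.6] Bc [-53.8  -9.7] A rearleft pad [29.  41.1] A front [38.3 21.2] A back-of-finger [37.1 42.7]
pred post,edge50,tin: [[208.0, 397.0], [69.0, 179.0], [332.0, 248.0]]
```

View pics/w4.png

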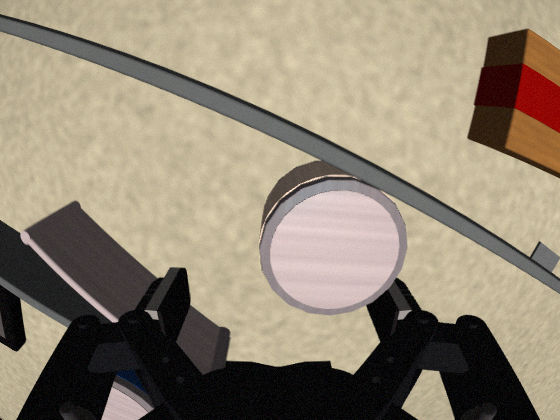

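The flap is held open by finger A, with its edge at (25,237). The tin top is at (333,245), against the rail as predicted, so I'll keep pushing.

>>> carry_out --steps '[[[100,2,-4.5,0,0,0,0],[100,2,-4.5,0,0,0,0],[100,2,-4.5,0,0,0,0],[100,2,-4.5,0,0,0,0],[100,2,-4.5,0,0,0,0],[100,2,-4.5,0,0,0,0],[100,2,-4.5,0,0,0,0],[100,2,-4.5,0,0,0,0],[100,2,-4.5,0,0,0,0],[100,2,-4.5,0,0,0,0]]]'

```text
clock: 7.05
tcp_pos: [0.5034, -0.061, 0.0162]
eef_rot: [-0.0, 0.923, 0.384, -0.0]
force: [2.2, -1.4, 0.4]
opening: 0.0853
gripper_force: 1.5
```

```bash
python3 - <<'E'
from h import *
P,s=now(); print(P.round(1),s["force"].round(1),s["clock"]); fing(P,85.5)
k=(P[:2]+11*U(P[3]+90)+42.7*U(P[3]))-[3,0]
rows(P,[(*Kc(k,-155,60),18,-155,70,4)]+[(*Kc(k,-155,60),18,-155,70)]*2)
P[:2]=Kc(k,-155,60);P[2:]=18,-155
rows(P,[(*Kc(k,-155+i*14/4,60),18,-155+i*14/4,70) for i in(1,2,3,4)]+[(*Kc((k[0]+43,-18),-141,60),18,-141,70,5)])
E
```

```text
[  40.3   12.9   16.2 -154.9] [ 2.2 -1.4  0.4] 7.05
K [  6.2 -15.2] Bc [-3.  -7.4] A rearleft pad [79.7 43.5] A front [89.1 23.6] A back-of-finger [87.8 45.1]
[[70, -0.3, 3.8, -0.4, 0, 0, 0.0], [70, -0.3, 3.9, -0.5, 0, 0, 0.1], [70, -0.3, 3.8, -0.4, 0, 0, -0.0], [70, -0.3, 3.9, -0.5, 0, 0, 0.0], [70, -0.0, -0.0, 0.0, 0, 0, 0.0], [70, -0.0, -0.0, 0.0, 0, 0, 0.0]]
end [  25.8    7.4   18.  -155. ]
[[70, -1.8, 0.7, -0.0, 0, 0, -3.5], [70, -1.8, 0.8, -0.0, 0, 0, -3.5], [70, -1.8, 0.7, -0.0, 0, 0, -3.5], [70, -1.8, 0.7, -0.0, 0, 0, -3.5], [70, 3.2, -3.5, -0.0, 0, 0, -0.0], [70, 3.3, -3.5, -0.0, 0, 0, -0.0], [70, 3.2, -3.6, -0.0, 0, 0, -0.0], [70, 3.3, -3.5, -0.0, 0, 0, -0.0], [70, 3.2, -3.5, -0.0, 0, 0, -0.0], [70, 3.3, -3.5, -0.0, 0, 0, -0.0]]
[[70, 3.2, -3.5, -0.0, 0, 0, -0.0], [70, 3.2, -3.5, -0.0, 0, 0, -0.0], [70, 3.3, -3.6, -0.0, 0, 0, -0.0]]
end [  62.7    9.4   18.  -141. ]
```

>>> carry_out --steps '[[[70,0,4,-0.5,0,0,0],[70,0,4,-0.5,0,0,0],[70,0,4,-0.5,0,0,0],[70,0,3.5,-0.5,0,0,0],[70,0,0,0,0,0,0],[70,0,0,0,0,0,0],[70,0,0,0,0,0,0]]]'

```text
clock: 7.63
tcp_pos: [0.5167, -0.0716, 0.0196]
eef_rot: [-0.0, 0.923, 0.384, 0.002]
force: [2.6, 3.5, 13.1]
opening: 0.0595
gripper_force: 6.4
```

```bash
python3 - <<'E'
from h import *
P,s=now(); w=s["opening"]*1000; print(P.round(1),s["force"].round(1),s["clock"],w); fing(P,w)
k=np.array([5,-17.])
rows(P,[(*Kc(k,-155+i*14/4,w),18,-155+i*14/4,70) for i in(1,2,3,4)]+[(*Kc((46,-18),-141,w),18,-141,70,5)])
E
```

```text
[  25.7    4.    19.6 -154.9] [ 2.6  3.5 13.1] 7.6333 59.46490957093344
K [  3.5 -18.6] Bc [ -5.7 -10.7] A rearleft pad [53.4 29.1] A front [62.7  9.2] A back-of-finger [61.5 30.7]
[[70, -2.5, -1.4, 1.6, 0, 0, -3.4], [70, -1.8, 0.8, -0.0, 0, 0, -3.5], [70, -1.8, 0.7, -0.0, 0, 0, -3.5], [70, -1.8, 0.7, -0.0, 0, 0, -3.5], [70, 3.0, -3.5, -0.0, 0, 0, 0.0], [70, 2.9, -3.4, -0.0, 0, 0, 0.0], [70, 3.0, -3.5, -0.0, 0, 0, 0.0], [70, 2.9, -3.5, -0.0, 0, 0, 0.0], [70, 3.0, -3.4, -0.0, 0, 0, 0.0], [70, 2.9, -3.5, -0.0, 0, 0, 0.0]]
[[70, 3.0, -3.5, -0.0, 0, 0, 0.0], [70, 2.9, -3.4, -0.0, 0, 0, 0.0], [70, 3.0, -3.5, -0.0, 0, 0, 0.0]]
end [  62.2    9.3   18.  -141. ]
```

>>> carry_out --steps '[[[70,0,0,-2,0,0,0],[70,0,0,0,0,0,0]]]'

```text
clock: 7.8
tcp_pos: [0.5155, -0.0723, 0.0208]
eef_rot: [-0.0, 0.923, 0.384, 0.001]
force: [2.2, 1.6, 2.7]
opening: 0.0602
gripper_force: 2.2
```

>>> carry_out --steps '[[[70,0,0,-3,0,0,0],[70,0,0,0,0,0,0]]]'

```text
clock: 7.97
tcp_pos: [0.5148, -0.0726, 0.0235]
eef_rot: [0.0, 0.923, 0.384, -0.0]
force: [2.3, 0.8, -0.0]
opening: 0.06
gripper_force: 1.3
```

```bash
python3 - <<'E'
from h import *
P,s=now(); w=s["opening"]*1000; print(P.round(1),s["force"].round(1),s["clock"],w); fing(P,w)
k=np.array([5,-17.])
rows(P,[(*Kc(k,-155+i*14/4,w),24.5,-155+i*14/4,70) for i in(1,2,3,4)]+[(*Kc((46,-18),-141,w),24.5,-141,70,5)])
E
```

```text
[  25.4    6.1   23.5 -154.9] [ 2.3  0.8 -0. ] 7.9667 59.98273633370449
K [  2.9 -16.5] Bc [-6.3 -8.7] A rearleft pad [53.3 31.4] A front [62.6 11.4] A back-of-finger [61.4 32.9]
[[70, -0.5, -1.0, -1.0, 0, 0, -3.4], [70, -1.8, 0.7, 0.0, 0, 0, -3.5], [70, -1.8, 0.7, 0.0, 0, 0, -3.5], [70, -1.8, 0.8, 0.0, 0, 0, -3.5], [70, 3.0, -3.5, 0.0, 0, 0, -0.0], [70, 2.9, -3.4, 0.0, 0, 0, -0.0], [70, 3.0, -3.5, 0.0, 0, 0, -0.0], [70, 2.9, -3.5, 0.0, 0, 0, -0.0], [70, 3.0, -3.5, 0.0, 0, 0, -0.0], [70, 2.9, -3.4, 0.0, 0, 0, -0.0]]
[[70, 3.0, -3.5, 0.0, 0, 0, -0.0], [70, 2.9, -3.5, 0.0, 0, 0, -0.0], [70, 3.0, -3.5, 0.0, 0, 0, -0.0]]
end [  62.4    9.4   24.5 -141. ]
```

>>> carry_out --steps '[[[70,-0.5,-1,-1,0,0,-3.5],[70,-2,0.5,0,0,0,-3.5],[70,-2,1,0,0,0,-3.5],[70,-1.5,1,0,0,0,-3.5],[70,0,0,0,0,0,0]]]'

```text
clock: 8.38
tcp_pos: [0.5124, -0.0782, 0.0244]
eef_rot: [0.0, 0.869, 0.495, 0.0]
force: [3.4, -0.4, 0.0]
opening: 0.0599
gripper_force: 1.6
```

>>> carry_out --steps '[[[70,3,-3.5,0,0,0,0],[70,3,-3.5,0,0,0,0],[70,3,-3.5,0,0,0,0],[70,3,-3.5,0,0,0,0],[70,3,-3.5,0,0,0,0],[70,3,-3.5,0,0,0,0],[70,3,-3.5,0,0,0,0],[70,3,-3.5,0,0,0,0],[70,3,-3.5,0,0,0,0]]]'

```text
clock: 9.13
tcp_pos: [0.4988, -0.038, 0.0243]
eef_rot: [-0.0, 0.87, 0.494, -0.0]
force: [2.2, -1.0, -0.1]
opening: 0.0598
gripper_force: 1.4
```

```bash
python3 - <<'E'
from h import *
P,s=now(); w=s["opening"]*1000; print(P.round(1),s["force"].round(1),s["clock"],w); fing(P,w)
m=imaging.camera_model("wrist"); im=imaging.capture("wrist"); cv2.imwrite("pics/w5.png",cv2.convertScaleAbs(cv2.cvtColor(im,cv2.COLOR_RGB2BGR),alpha=1.6))
q=lambda X:[fproj(m,pen2w(p,[x]))[0].round().tolist() for x in X]
print("pred tin(K+27):",q([(P[0]*0+73,-25,38)]))
k=np.array([44,-17.5])
rows(P,[(*Kc(k,-141,45),29,-141,53,4)]+[(*Kc(k,-141,45),29,-141,53)]*2)
E
```

```text
[  63.4    9.3   24.3 -140.9] [ 2.2 -1.  -0.1] 9.1333 59.76708974387917
K [ 47.2 -18.1] Bc [ 36.3 -12.7] A rearleft pad [84.3 40.5] A front [98.2 23.4] A back-of-finger [91.8 44. ]
pred tin(K+27): [[314.0, 233.0]]
[[53, -0.8, 3.2, -1.6, 0, 0, 0.0], [53, -0.8, 3.1, -1.6, 0, 0, 0.1], [53, -0.8, 3.2, -1.5, 0, 0, 0.0], [53, 0.0, -0.0, -0.0, 0, 0, 0.0], [53, 0.0, -0.0, -0.0, 0, 0, 0.0]]
end [  54.5    5.2   29.  -141. ]
```

View pics/w5.png

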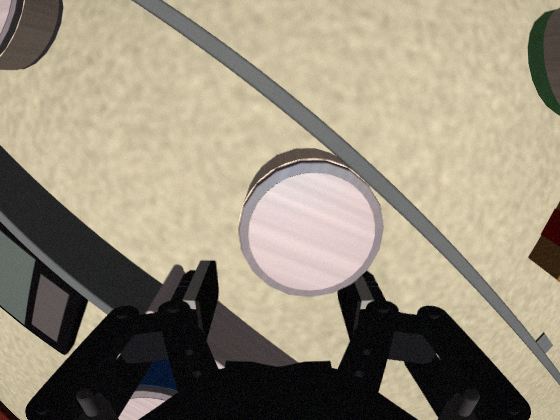

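The tin top at (311,229) matches pen x ≈ 73, against the fence. The flap's edge shows at (178,270), held behind finger A.

>>> carry_out --steps '[[[70,0,0,-4.5,0,0,0],[53,-1,3,0,0,0,0],[53,-1,3,0,0,0,0],[53,0,3,0,0,0,0],[53,0,0,0,0,0,0],[53,0,0,0,0,0,0],[53,0,0,0,0,0,0]]]'

```text
clock: 9.77
tcp_pos: [0.5059, -0.0453, 0.0288]
eef_rot: [0.0, 0.87, 0.493, -0.0]
force: [1.7, 0.9, 0.3]
opening: 0.045
gripper_force: 1.1
```

```bash
python3 - <<'E'
from h import *
P,s=now(); w=s["opening"]*1000; print(P.round(1),s["force"].round(1),s["clock"],w); fing(P,w)
k=np.array([45,-17.5])
rows(P,[(*Kc(k,-141+i*14/4,w),29,-141+i*14/4,53) for i in(1,2,3,4)]+[(*Kc((72,-18),-127,w),29,-127,53,5)])
E
```

```text
[  54.1    5.2   28.8 -140.9] [1.7 0.9 0.3] 9.7667 45.04652217076203
K [ 43.6 -17.6] Bc [ 32.8 -12.2] A rearleft pad [69.3 31.7] A front [83.2 14.6] A back-of-finger [76.8 35.2]
[[53, -0.5, -0.5, -0.2, 0, 0, -3.4], [53, -1.3, 0.7, 0.0, 0, 0, -3.5], [53, -1.4, 0.8, 0.0, 0, 0, -3.5], [53, -1.4, 0.7, 0.0, 0, 0, -3.5], [53, 3.7, -2.6, 0.0, 0, 0, -0.0], [53, 3.6, -2.7, 0.0, 0, 0, -0.0], [53, 3.7, -2.6, 0.0, 0, 0, -0.0], [53, 3.6, -2.7, 0.0, 0, 0, -0.0], [53, 3.7, -2.6, 0.0, 0, 0, -0.0], [53, 3.6, -2.7, 0.0, 0, 0, -0.0]]
end [  76.8    6.6   29.  -127. ]
```

>>> carry_out --steps '[[[53,-0.5,-0.5,0,0,0,-3.5],[53,-1.5,0.5,0,0,0,-3.5],[53,-1.5,1,0,0,0,-3.5],[53,-1.5,0.5,0,0,0,-3.5],[53,3.5,-2.5,0,0,0,0],[53,3.5,-2.5,0,0,0,0],[53,3.5,-2.5,0,0,0,0],[53,3.5,-3,0,0,0,0],[53,3.5,-3,0,0,0,0],[53,3.5,-2.5,0,0,0,0]]]'

```text
clock: 10.6
tcp_pos: [0.4955, -0.0246, 0.0288]
eef_rot: [-0.0, 0.803, 0.596, -0.0]
force: [2.0, -1.5, 0.6]
opening: 0.0455
gripper_force: 1.5
```

```bash
python3 - <<'E'
from h import *
P,s=now(); w=s["opening"]*1000; print(P.round(1),s["force"].round(1),s["clock"],w); fing(P,w)
k=np.array([70,-18.])
rows(P,[(*Kc(k,-127+i*22/4,w),30,-127+i*22/4,53) for i in(1,2,3,4)])
P=[*Kc(k,-105,w),30,-105]
rows(P,[(*Kc((100,-19),-105,w),30,-105,53,5)]); fing(np.array([*Kc((100,-19),-105,w),30,-105]),w); fing(np.array([*Kc(k,-105,w),30,-105]),w)
E
```

```text
[  77.1    7.8   28.8 -126.9] [ 2.  -1.5  0.6] 10.6 45.5457735729129
K [ 72.3 -17. ] Bc [ 60.5 -14.4] A rearleft pad [85.6 37.4] A front [103.2  24.2] A back-of-finger [92.  42.6]
[[53, -3.3, 3.3, -1.2, 0, 0, -5.4], [53, -2.1, 1.2, -0.0, 0, 0, -5.5], [53, -2.2, 1.1, -0.0, 0, 0, -5.5], [53, -2.1, 1.2, -0.0, 0, 0, -5.5]]
end [  65.3    6.8   30.  -105. ]
[[53, 4.2, -1.0, -0.0, 0, 0, -0.0], [53, 4.2, -0.9, -0.0, 0, 0, -0.0], [53, 4.1, -1.0, -0.0, 0, 0, -0.0], [53, 4.2, -1.0, -0.0, 0, 0, -0.0], [53, 4.2, -1.0, -0.0, 0, 0, -0.0], [53, 4.2, -0.9, -0.0, 0, 0, -0.0], [53, 4.1, -1.0, -0.0, 0, 0, -0.0]]
end [  95.2    5.9   30.  -105. ]
K [100. -19.] Bc [ 88.1 -21. ] A rearleft pad [92.1 36.5] A front [113.3  30.8] A back-of-finger [96.1 43.7]
K [ 70. -18.] Bc [ 58.1 -20. ] A rearleft pad [62.1 37.5] A front [83.3 31.8] A back-of-finger [66.1 44.7]
```

>>> carry_out --steps '[[[53,-3,3,-1,0,0,-5.5],[53,-2,1,0,0,0,-5.5],[53,-2,1,0,0,0,-5.5],[53,-2,1,0,0,0,-5.5],[53,4,-1,0,0,0,0],[53,4,-1,0,0,0,0],[53,4,-1,0,0,0,0],[53,4,-1,0,0,0,0],[53,4,-1,0,0,0,0],[53,0,0,0,0,0,0]]]'

```text
clock: 11.43
tcp_pos: [0.493, -0.0144, 0.0297]
eef_rot: [-0.0, 0.674, 0.738, -0.0]
force: [1.7, 1.3, 0.5]
opening: 0.0454
gripper_force: 1.0
```

```bash
python3 - <<'E'
from h import *
P,s=now(); w=s["opening"]*1000; print(P.round(1),s["force"].round(1),s["clock"],w); fing(P,w)
rows(P,[(*Kc((98,-19),-105,w),30,-105,53,4)])
E
```

```text
[  87.6    6.7   29.7 -104.9] [1.7 1.3 0.5] 11.4333 45.40491501749709
K [ 92.4 -18.1] Bc [ 80.5 -20.1] A rearleft pad [84.3 37.2] A front [105.6  31.6] A back-of-finger [88.3 44.4]
[[53, 2.9, -0.3, -0.1, 0, 0, 0.1], [53, 2.8, -0.3, -0.2, 0, 0, 0.0]]
end [  93.2    5.8   30.  -105. ]
```

>>> carry_out --steps '[[[53,3,-0.5,0,0,0,0],[53,3,-0.5,0,0,0,0],[53,1,0,0,0,0,0],[53,0,0,0,0,0,0]]]'

```text
clock: 11.77
tcp_pos: [0.4917, -0.0084, 0.0298]
eef_rot: [-0.0, 0.674, 0.738, -0.0]
force: [2.7, 1.0, 0.1]
opening: 0.0452
gripper_force: 0.9
```

```bash
python3 - <<'E'
from h import *
P,s=now(); w=s["opening"]*1000; print(P.round(1),s["force"].round(1),s["clock"],w); fing(P,w)
m=imaging.camera_model("wrist"); im=imaging.capture("wrist"); cv2.imwrite("pics/w6.png",cv2.cvtColor(im,cv2.COLOR_RGB2BGR))
r=im.astype(int); mask=((r[...,0]-r[...,1]>2)&(r.sum(2)>330)).astype(np.uint8)
g=cv2.medianBlur(cv2.cvtColor(im,cv2.COLOR_RGB2GRAY),5)
u=fproj(m,pen2w(p,[(125,-25,38)]))[0]; print("pred",u, im[int(u[1]),int(u[0])], im[int(u[1])-100,int(u[0])+40])
c=cv2.HoughCircles(g,cv2.HOUGH_GRADIENT,1.5,60,param1=80,param2=30,minRadius=55,maxRadius=90)
for x in (c[0][:4] if c is not None else []):
    print(x, w2pen(p,least_squares(lambda X:fproj(m,[[*X,.038]])[0]-x[:2],pen2w(p,[[120,-20,0]])[0][:2]).x))
E
```

```text
[  93.6    5.8   29.8 -104.9] [2.7 1.  0.1] 11.7667 45.2408360529993
K [ 98.4 -18.9] Bc [ 86.5 -20.9] A rearleft pad [90.3 36.3] A front [111.6  30.6] A back-of-finger [94.3 43.5]
pred [334.62323131 214.35262856] [164 148 147] [29 31 31]
[327.75 206.25  70.75] [128.91355869 -23.07550892]
[278.25 302.25  62.5 ] [91.47419262  6.40523513]
[ 63.75 263.25  69.25] [132.51128025 102.88863297]
[ 98.25 365.25  60.25] [ 66.93185138 121.0263399 ]
```

>>> carry_out --steps '[[[53,-8,2,0,0,0,0],[53,-9.5,2.5,0,0,0,0],[53,-9.5,2.5,0,0,0,0],[53,-9.5,2.5,0,0,0,0],[53,-9.5,2.5,0,0,0,0],[53,-9.5,2.5,0,0,0,0],[53,-9.5,2.5,0,0,0,0],[53,-8,2,0,0,0,0],[53,-6,1.5,0,0,0,0],[53,-5,1.5,0,0,0,0]]]'

```text
clock: 12.65
tcp_pos: [0.522, -0.0915, 0.03]
eef_rot: [0.0, 0.675, 0.738, 0.0]
force: [5.7, 1.4, -0.1]
opening: 0.0452
gripper_force: 2.4
```

>>> carry_out --steps '[[[53,-5,1.5,0,0,0,0],[53,-4,1,0,0,0,0],[53,-4,1,0,0,0,0],[53,-4,1,0,0,0,0],[53,-4,1,0,0,0,0],[53,-4,1,0,0,0,0],[53,-4,1,0,0,0,0],[53,-4,1,0,0,0,0],[53,-4,1,0,0,0,0],[53,-4,1,0,0,0,0]]]'

```text
clock: 13.48
tcp_pos: [0.5352, -0.1306, 0.0296]
eef_rot: [-0.0, 0.675, 0.738, -0.0]
force: [0.0, 0.3, 0.5]
opening: 0.0451
gripper_force: 0.0
```

```bash
python3 - <<'E'
from h import *
P,s=now(); w=s["opening"]*1000; print(P.round(1),s["force"].round(1),s["clock"],w); fing(P,w)
E
```

```text
[ -36.     6.9   29.6 -104.9] [0.  0.3 0.5] 13.4833 45.09480653866456
K [-31.2 -17.7] Bc [-43.1 -19.7] A rearleft pad [-39.3  37.3] A front [-18.1  31.7] A back-of-finger [-35.3  44.5]
```

>>> carry_out --steps '[[[53,-15,4,0,0,0,0],[53,-15,4,0,0,0,0],[53,-10,3,-10,0,0,0],[53,0,0,-30,0,0,0],[53,0,0,-35,0,0,0],[53,0,0,-35,0,0,0],[53,0,0,-35,0,0,0],[53,0,0,-35,0,0,0],[53,0,0,-20,0,0,0],[53,0,0,0,0,0,0]]]'

```text
clock: 14.32
tcp_pos: [0.5519, -0.1704, 0.2355]
eef_rot: [0.003, 0.675, 0.738, 0.002]
force: [0.1, 0.9, -0.8]
opening: 0.0451
gripper_force: 0.0
```

```bash
python3 - <<'E'
from h import *
P,s=now(); print(P.round(1),s["force"].round(1),s["clock"])
m=imaging.camera_model("side")
im=cv2.cvtColor(imaging.capture("side"),cv2.COLOR_RGB2BGR); cv2.imwrite("pics/side1.png",im)
d=cv2.absdiff(cv2.GaussianBlur(im,(3,3),0),cv2.GaussianBlur(cv2.imread("pics/side0.png"),(3,3),0)).max(2)
n,l,st,ce=cv2.connectedComponentsWithStats(((d>25)*255).astype(np.uint8))
print([(st[i].tolist()) for i in range(1,n) if st[i,4]>15])
for nm,x in(("tin",(126,-25,38)),("tin0",(-98,6,38)),("flap edge",(0,-50,47)),("flap mid",(0,0,47)),("inpen",(260,-10,38))): print(nm,proj(m,pen2w(p,[x]))[0].round())
for z in(10,25,45):
    for y in(-45,-20,10,40):
        u,v=proj(m,pen2w(p,[(-2,y,z)]))[0].astype(int); print((y,z),d[v,u],end=" ")
E
```

```text
[ -79.2    4.8  235.5 -104.9] [ 0.1  0.9 -0.8] 14.3167
[[307, 0, 130, 237, 17562], [231, 222, 32, 38, 960], [326, 293, 41, 46, 965]]
tin [247. 234.]
tin0 [349. 309.]
flap edge [315. 254.]
flap mid [298. 274.]
inpen [185. 208.]
(-45, 10) 13 (-20, 10) 17 (10, 10) 18 (40, 10) 17 (-45, 25) 9 (-20, 25) 11 (10, 25) 11 (40, 25) 12 (-45, 45) 15 (-20, 45) 14 (10, 45) 13 (40, 45) 13
```

```bash
python3 -c "
from station import bot; print(bot.sign_off())"
```

```text
the job is handed in; nothing more can be done
None
```

The tin is inside the pen at about x = 126 mm along the right-hand fence, past the 115 mm flap sweep, and the flap is shut behind it. A before/after image comparison shows no other item moved where the arm doesn't block the view. The job is handed in at 14.3 s on the robot's clock.

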